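Clip the two missing probing rods back on the rail in length order

ROBOT

A 7-joint arm with a two-finger parallel gripper is mounted at the origin on the work surface; the furniture and walls round the work are solid. World frame = base frame: x ahead of the robot, y to its left, z up, the work surface at z = 0. Lengths are in mm, angles in rad, forces in N, time in s.
With the tool pointing down it reaches from about 425 to 950 mm from the base axis. Payload 16.7 kg.
Tool frame: the origin (TCP) lies between the finger pads; the fingertips stand 17 mm ahead of it and the grasp point (between the pads) lies 2 mm behind it; z points along the fingers, y is the line along which they close (so a half turn about z gives the same grasp; the last joint's range is limited). The gripper opens to 94 mm and grips with 3 to 60 N. Pads are 16 mm wide; open, the fingers measure 119 mm over their backs; the gripper's body (75 mm by 177 mm) begins 78 mm behind the grasp point.
Start: joints at [-1.492, 0.426, 0.074, 1.606, -0.034, 1.111, -0.067], TCP at [153.103, 657.369, 199.767] pointing down, gripper open.
Joint ranges: [-2.85, 2.85], [-0.5, 2.14], [-1.23, 1.37], [0.21, 2.46], [-1.02, 4.16], [0.16, 2.05], [-2.73, 2.73]. Speed limits (rad/s): [1.89, 1.89, 2.39, 2.39, 3.01, 3.01, 3.01].

INTERFACE

Orientations are given as [roll, pitch, yaw] about the fixed x, y, z axes, in that order (R = Rz(yaw) Ry(pitch) Rx(roll)).
In Python, from bench import ctrl, grab_frame gives the robot as it stands.
- The arm moves only by the tool send_rows, never from a script. Its argument "motion" is a list of rows, each a list of 3 entries, a list of its own where there are three numbers: the shift along the world's x, y, z in m, then the turn, a rotation vector about the world's x, y, z in rad, then the finger opening in m, from 0 to 0.094. In form: [[[x, y, z], [rx, ry, rz], fingers], ...]. A call has 1 to 12 rows; each row shifts and turns the commanded pose from where the row before left it; what a row does not reach is not made up. A row lasts 1/12 s, in which the tool goes at most 41.7 mm and 7.16 degrees, less where a joint would pass 70% of its speed; a pose out of reach is approached as far as the arm can. A call with a gripper value outside its range is refused whole. The fingers move at their own pace and stop on an object; the grip force is fixed at half the most. Time passes only in rows, so rows that do not move let the fingers close. It gives the time, the measured TCP pose, the force, the opening and the grip force at its end, in the units of the state.
- ctrl.get_state(): the state, without advancing time (a new reading comes with each control period).
- grab_frame(name): name is "side" or "top" or "wrist"; returns a dict with "color" (400x640x3 uint8, red, green, blue), "intrinsics" (3x3 intrinsics, pixels), "R" (3x3) and "t" (3): a world point X has camera coordinates R X + t. Camera axes: x right, y down, z forward; pixel columns grow to the right and rows downward; lengths in mm; the calibration is good to about 2 mm. A picture is of the moment at which its call begins. There is no depth.
- ctrl.job_done(): hands the job in; it is judged then, once.
The state is a dict: "time_s": time; "q": joint angles; "joint_velocities": joint speeds; "tau": joint torques, N m; "tcp_pos": TCP position; "ee_rot": TCP orientation; "ft_force": force on the tool from outside, world axes, zero at the start; "torque": the same for the moment, N m; "width": opening from 0.0 (shut) to 1.0 (fully open); "gripper_force": force on a finger pad.
Only numpy, scipy, OpenCV 4.12 (cv2) and the standard library are available. Lean on these libraries where they do the work, as an engineer would, in place of code of your own. Each camera call takes 0.05 s, during which the arm holds its last target. There are 200 camera calls.

TASK

Two of the four probing rods have come off the clip rack. Put them back so that the four rods lie side by side in neighbouring places with no gap in the row, getting steadily shorter from one end of the row to the other, each pressed down until it has clicked fully home in both of its clips and lies roughly centred across the rail. Leave the two rods that are already clipped where they are, do not disturb the other things on the table, and press firmly by hand force without hammering.

Things in the scene. Friction and masses are not known exactly. Their poses are not given: they have to be found in the camera images.
- rack: Fixed rack: wooden board 72 x 240 x 8 mm with a grooved aluminium rail, 24 mm wide, along its middle. Origin: centre of the board's underside, on the table. x across the rail (the way rods lie), y along it, z up. Five places 48 mm apart along y, each with a groove (floor 23 mm above the table; the teeth beside it, 33 mm high, leave no room for fingers beside a rod that is home) and two clips.
- rod_140: Steel probing rod 140 mm long, about 0.2 kg: round shank of 18 mm diameter with a 20 mm square collar, 8 mm long, at each end. Origin at mid-length on the axis; x axis along the rod. Already clipped in place1 or place3 of the rack.
- rod_120: The same kind of rod, 120 mm long, about 0.17 kg; lies loose on the table on its collars, axis 10 mm above the table. Origin mid-length on the axis, x axis along the rod.
- rod_100: The same kind of rod, 100 mm long, about 0.14 kg; already clipped in whichever of place1 and place3 the 140 mm rod is not in. Origin mid-length on the axis, x axis along the rod.
- rod_80: The same kind of rod, 80 mm long (shank 64 mm between the collars), about 0.11 kg; lies loose on the table on its collars, axis 10 mm above the table. Origin mid-length on the axis, x axis along the rod. The collars must stay outside the clips, so it fits only within about 4 mm of the middle.
- stopwatch: Bystander: round black stopwatch, 68 x 58 x 15 mm, on the table. Origin: centre of its underside.
- calculator: Bystander: black pocket calculator, 125 x 78 x 17 mm, lying flat. Origin: centre of its underside.
- place0 (a point): Place 0, the end place on the rack's +y side: where the mid-length of a home rod's axis lies, 32 mm above the table; axes as the rack's. A 9 mm wide sprung clip stands 23.5 mm to each side (x), 38 mm free between. Mouth edges 30 mm apart, 49 mm above the table; a rod laid in them rests with its axis about 47 mm up and snaps in at about 11 N per clip; one clip may snap before the other.
- place1 (a point): Place 1, second from the rack's +y end: where the mid-length of a home rod's axis lies, 32 mm above the table; axes as the rack's. A 9 mm wide sprung clip stands 23.5 mm to each side (x), 38 mm free between. Mouth edges 30 mm apart, 49 mm above the table; a rod laid in them rests with its axis about 47 mm up and snaps in at about 11 N per clip; one clip may snap before the other.
- place2 (a point): Place 2, the middle place: where the mid-length of a home rod's axis lies, 32 mm above the table; axes as the rack's. A 9 mm wide sprung clip stands 23.5 mm to each side (x), 38 mm free between. Mouth edges 30 mm apart, 49 mm above the table; a rod laid in them rests with its axis about 47 mm up and snaps in at about 11 N per clip; one clip may snap before the other.
- place3 (a point): Place 3, fourth from the rack's +y end: where the mid-length of a home rod's axis lies, 32 mm above the table; axes as the rack's. A 9 mm wide sprung clip stands 23.5 mm to each side (x), 38 mm free between. Mouth edges 30 mm apart, 49 mm above the table; a rod laid in them rests with its axis about 47 mm up and snaps in at about 11 N per clip; one clip may snap before the other.
- place4 (a point): Place 4, the end place on the rack's -y side: where the mid-length of a home rod's axis lies, 32 mm above the table; axes as the rack's. A 9 mm wide sprung clip stands 23.5 mm to each side (x), 38 mm free between. Mouth edges 30 mm apart, 49 mm above the table; a rod laid in them rests with its axis about 47 mm up and snaps in at about 11 N per clip; one clip may snap before the other.

How it is judged:
By the outcome, as a careful person would: the job done as asked, in the order asked, and still so for the second after the job is handed in, with the robot touching nothing.
It also fails if it takes over 61 s, if anything falls off the work surface, if the arm or the gripper's body presses on something with over 40 N, if the wrist force passes 120 N, or if a joint passes its speed limit or range.

## Working session

There is one attempt and no reset: what is moved stays moved. The work goes in short steps, Python scripts to look and compute and a tool call to move; the robot and the scene stay as the last step left them, time stands still between calls to the robot, and variables do not carry over. Pictures are saved under pics/ and viewed, at most 10 in all, crops included, and the job is handed in when it is done.

Besides the shell and the picture viewer there is one more tool, called after "Emit:" as name(argument=value, ...), one argument or row to a line, values as JSON. send_rows: Moves the arm, as the interface text tells. Its arguments: {"type":"object","properties":{"motion":{"type":"array"}},"required":["motion"]}

```bash
mkdir -p pics; cat > h.py <<'E'
import numpy as np, cv2
from bench import ctrl, grab_frame
def grab(n,save=None):
    f=grab_frame(n)
    if save: cv2.imwrite(f'pics/{save}.png',cv2.cvtColor(f['color'],cv2.COLOR_RGB2BGR))
    return f
def cast(f,px,z):
    K,R,t=[np.array(f[k],float) for k in('intrinsics','R','t')]
    px=np.atleast_2d(np.array(px,float))
    d=(np.c_[px,np.ones(len(px))]@np.linalg.inv(K).T)@R
    c=-R.T@t.ravel()
    return c+d*((z-c[2])/d[:,2])[:,None]
def proj(f,X):
    K,R,t=[np.array(f[k],float) for k in('intrinsics','R','t')]
    p=(np.atleast_2d(X)@R.T+t.ravel())@K.T
    return p[:,:2]/p[:,2:]
E
python3 - <<'E'
from h import *
for n in('top','side'):
    f=grab(n,n+'0'); R=np.array(f['R']);print(n,-R.T@np.array(f['t']).ravel(),R[2],np.diag(f['intrinsics']))
s=ctrl.get_state();print(s['tcp_pos'],s['ee_rot'],s['width'],s['ft_force'],s['time_s'])
E
```

```text
top [ 282.85370514   48.00812106 1318.78024403] [ 0.15347966  0.00469699 -0.98814064] [516.95067817 516.95067817   1.        ]
side [ 214.42723104 -829.39779489  703.94904133] [ 0.22269141  0.77569597 -0.59051189] [438.81533868 438.81533868   1.        ]
[153.03515221 657.02214464 199.17770767] [-3.14051209e+00  6.18508365e-05  2.91274519e+00] 1.0008532426076935 [-0.47647567 -0.21940052  0.34934195] 0.1
```

View pics/top0.png

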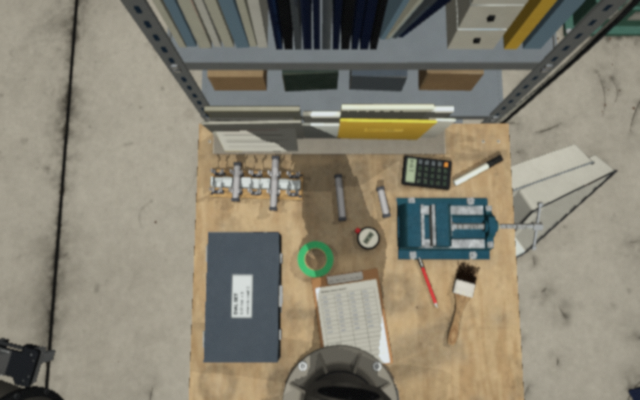

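View pics/side0.png

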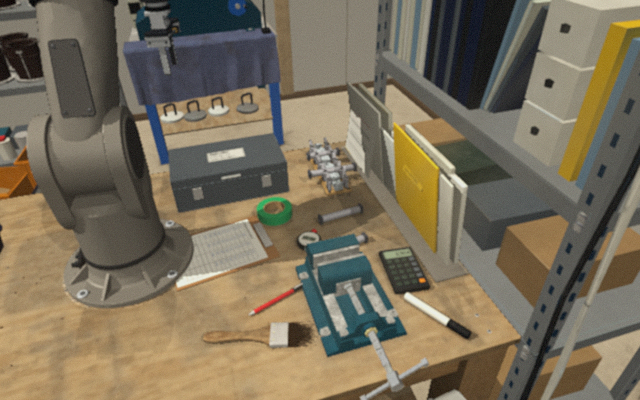

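Top view: the rack is at about (255,182), with a long rod at column 275 and a shorter one at column 237. The loose rods are the long one at (340,197) and the short one at (383,200). Next I'll zoom in and measure.

```bash
python3 - <<'E'
from h import *
f=grab('top')
im=cv2.cvtColor(f['color'],cv2.COLOR_RGB2BGR)
cv2.imwrite('pics/c1.png',cv2.resize(im[140:255,200:405],None,fx=3.9,fy=3.9,interpolation=cv2.INTER_CUBIC))
hsv=cv2.cvtColor(im,cv2.COLOR_BGR2HSV)
m=((hsv[...,1]<60)&(hsv[...,2]>70)).astype(np.uint8)
m[:150]=0;m[255:]=0;m[:,:205]=0;m[:,400:]=0
cs,_=cv2.findContours(m,cv2.RETR_EXTERNAL,cv2.CHAIN_APPROX_NONE)
for c in cs:
    if cv2.contourArea(c)<60: continue
    (x,y),wh,a=cv2.minAreaRect(c)
    b=cv2.boxPoints(((x,y),wh,a)); 
    P=cast(f,b,14)[:,:2]
    print(np.round([x,y,*wh,a],1),cv2.contourArea(c),'c',np.round(cast(f,(x,y),12)[0,:2],1))
    e=[P[1]-P[0],P[2]-P[1]];e.sort(key=np.linalg.norm);print('  len',np.linalg.norm(e[1]),'w',np.linalg.norm(e[0]),'yaw',np.degrees(np.arctan2(e[1][1],e[1][0]))%180)
E
```

```text
[243.5 243.   22.   77.   90. ] 1569.0 c [391.3 241. ]
  len 195.4184447024802 w 55.65106805822815 yaw 90.07426844037481
[368. 237.  20.  20.  90.] 322.0 c [406.9 -74.2]
  len 50.735223988320975 w 50.72372047226835 yaw 179.07005455343958
[382.9 201.4  31.8   7.7  76.6] 206.0 c [ 498.4 -113.7]
  len 81.96596573811824 w 19.95943683425649 yaw 12.187036665734809
[339.9 197.   40.4   8.1  84.3] 275.5 c [509.7  -3.4]
  len 104.92307037916513 w 20.77737364735409 yaw 5.279886538204551
[304. 180.  60. 190.  90.] 2386.5 c [554.1  88.8]
  len 493.76921223781034 w 157.50523920567068 yaw 90.03218803887783
```

View pics/c1.png

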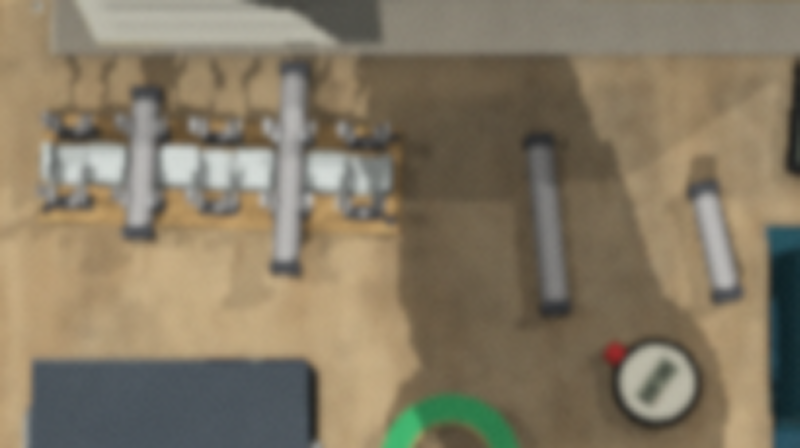

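The crop shows rod_120 with collar ends at crop (538,133) and (556,315), and rod_80 at (703,183)–(727,298). The clipped rods are the 100 at about column 143 and the 140 at about column 290. The rail (crop rows 143–195) has empty places at the left end, middle and right end. The 120 therefore goes in the middle and the 80 at the left (+y) end.

```bash
python3 - <<'E'
from h import *
f=grab('top')
C=lambda x,y:np.array([x/3.9+200-.37,y/3.9+140-.37])
for n,a,b,z1,z2 in(('120',(538,133),(556,315),18,10),('80',(703,183),(727,298),18,10),('100',(147,88),(140,238),40,32),('140',(294,63),(285,272),40,32)):
    A=cast(f,C(*a),z1)[0];B=cast(f,C(*b),z2)[0];d=A-B
    print(n,'c',((A+B)/2).round(1),'len',np.linalg.norm(d[:2]).round(1),'yaw',np.degrees(np.arctan2(d[1],d[0])).round(1))
im=cv2.cvtColor(f['color'],cv2.COLOR_RGB2HSV)
m=((im[...,1]<35)&(im[...,2]>165)).astype(np.uint8);m[:172]=0;m[195:]=0;m[:,:208]=0;m[:,303:]=0
ys,xs=np.nonzero(m);print(len(xs))
mean=[(x,ys[xs==x].min(),ys[xs==x].max()+1) for x in sorted(set(xs)) if (xs==x).sum()>6];
a=np.array(mean,float);print(a.T)
P=cast(f,np.c_[a[:,0],(a[:,1]+a[:,2])/2-.5],30);k=np.polyfit(P[:,1],P[:,0],1);print('railmid x=',k,'ends y',cast(f,[xs.min()-.5,185],30)[0,1],cast(f,[xs.max()+.5,185],30)[0,1])
E
```

```text
120 c [509.4  -3.4  14. ] len 120.4 yaw 5.5
80 c [ 498.4 -113.5   14. ] len 76.6 yaw 11.6
100 c [545.4 259.1  36. ] len 97.7 yaw -1.9
140 c [542.7 164.2  36. ] len 136.7 yaw -1.9
566
[[211. 216. 217. 218. 219. 220. 224. 225. 226. 227. 228. 229. 230. 234.
  235. 236. 237. 242. 243. 244. 245. 246. 247. 248. 249. 253. 254. 255.
  256. 257. 258. 262. 263. 264. 265. 266. 267. 268. 272. 273. 274. 275.
  280. 281. 282. 283. 284. 285. 286.]
 [177. 178. 178. 178. 178. 178. 178. 178. 178. 178. 178. 178. 178. 183.
  177. 177. 177. 178. 178. 178. 177. 178. 178. 178. 178. 179. 179. 179.
  179. 179. 179. 179. 179. 179. 179. 179. 179. 179. 182. 172. 172. 172.
  180. 180. 180. 180. 180. 180. 180.]
 [186. 186. 187. 187. 187. 186. 185. 186. 186. 187. 187. 187. 186. 195.
  195. 195. 193. 186. 187. 187. 187. 187. 187. 187. 185. 187. 188. 188.
  188. 188. 187. 188. 188. 188. 188. 188. 192. 188. 195. 195. 195. 193.
  187. 188. 188. 189. 189. 189. 188.]]
railmid x= [2.66243304e-02 5.36785557e+02] ends y 325.8047175547509 114.81266958291404
```

Emit:
send_rows(
  motion=[
    [[0.027,-0.027,0],[0,0,0.0325],0.05],
    [[0.027,-0.027,0],[0,0,0.0325],0.05],
    [[0.027,-0.027,0],[0,0,0.0325],0.05],
    [[0.027,-0.027,0],[0,0,0.0325],0.05],
    [[0.027,-0.027,0],[0,0,0.0325],0.05],
    [[0.027,-0.027,0],[0,0,0.0325],0.05],
    [[0.027,-0.027,0],[0,0,0.0325],0.05],
    [[0.027,-0.027,0],[0,0,0.0325],0.05],
    [[0.027,-0.027,0],[0,0,0.0325],0.05],
    [[0.027,-0.027,0],[0,0,0.0325],0.05],
    [[0.015,-0.036,0],[0,0,0],0.05],
    [[0.015,-0.036,0],[0,0,0],0.05],
  ],
)

```text
time_s: 1.2
tcp_pos: [454.0, 313.6, 199.6]
ee_rot: [-3.141, -0.0, -3.046]
ft_force: [0.3, -0.3, 0.6]
width: 0.534
gripper_force: 0.0
```

Emit:
send_rows(
  motion=[
    [[0.02,-0.03,0],[0,0,0],0.05],
    [[0.02,-0.03,0],[0,0,0],0.05],
    [[0.02,-0.03,0.02],[0,0,0],0.05],
    [[0,0,0.02],[0,0,0],0.05],
    [[0,0,0],[0,0,0],0.05],
  ],
)

```text
time_s: 1.62
tcp_pos: [515.6, 223.6, 243.1]
ee_rot: [3.14, 0.004, -3.05]
ft_force: [0.4, -0.5, -0.1]
width: 0.527
gripper_force: 0.0
```

```bash
python3 - <<'E'
from h import *
s=ctrl.get_state();print(s['q'],s['tcp_pos'],s['ft_force'],s['time_s'])
f=grab('wrist','w1');R=np.array(f['R']);print(-R.T@np.array(f['t']).ravel(),R)
E
```

```text
[-0.75223898  0.20157562  0.26634067  1.8274801  -0.05857461  1.11606101
  1.19711583] [515.57365401 223.58159582 243.08247424] [ 0.43406318 -0.45333021 -0.12598576] 1.6167
[449.75814533 218.01055547 428.53065061] [[-0.09125638  0.99582346  0.0028108 ]
 [ 0.96913683  0.08816103  0.23022041]
 [ 0.22901108  0.02373313 -0.97313445]]
```

View pics/w1.png

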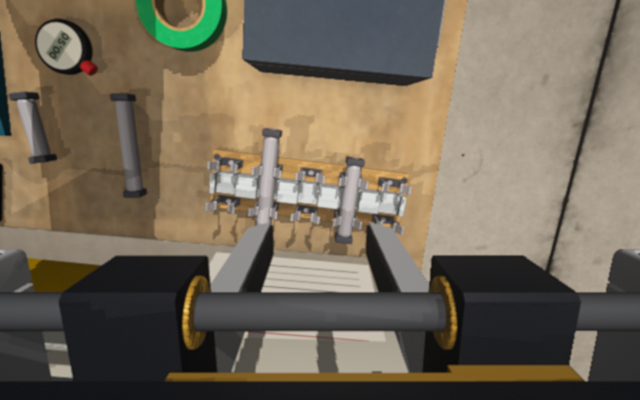

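Wrist view: the rack spans about (210,150)–(408,240), the 140 rod lies at column 268 and the 100 rod at column 350. The empty places are at columns about 228, 310 and 390. The loose rods are at the left.

```bash
python3 - <<'E'
from h import *
im=cv2.imread('pics/w1.png')
cv2.imwrite('pics/c2.png',cv2.resize(im[120:250,205:415],None,fx=3.8,fy=3.8,interpolation=cv2.INTER_CUBIC))
f=grab('wrist')
np.savez('w1.npz',**{k:f[k] for k in('intrinsics','R','t')})
for n,a,b,z1,z2 in(('120',(123,95),(134,195),20,14),('80',(25,94),(42,160),20,14)):
    A=cast(f,a,z1)[0];B=cast(f,b,z2)[0];d=B-A
    print(n,'c',((A+B)/2).round(1),'len',np.linalg.norm(d[:2]).round(1),'yaw',np.degrees(np.arctan2(d[1],d[0])).round(1))
E
```

```text
120 c [506.3   3.4  17. ] len 115.9 yaw 3.0
80 c [ 494.6 -104.1   17. ] len 74.4 yaw 6.0
```

View pics/c2.png

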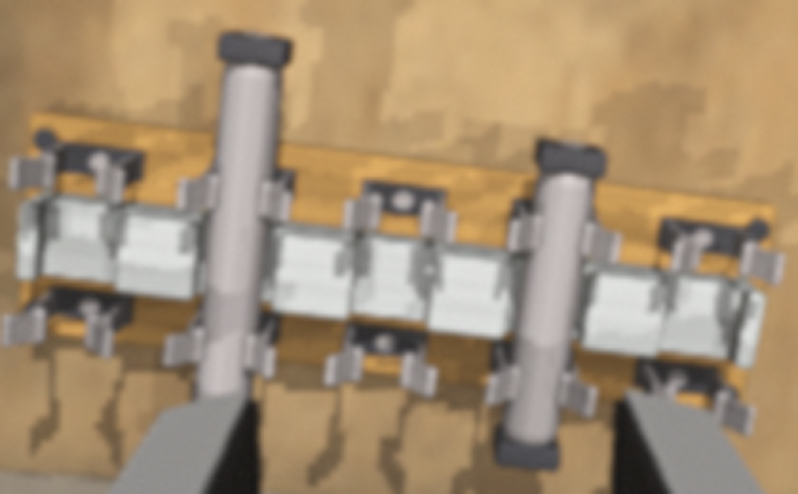

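The crop shows the middle place's clip flaps at about (360,215)/(440,222) and (345,368)/(420,375). The right-hand (+y) end place's flaps are at about (688,248)/(765,265) and (655,378)/(735,412). Both places are empty.

```bash
python3 - <<'E'
from h import *
f=dict(np.load('w1.npz'))
C=lambda p:np.array(p)/3.8+[205,120]-.37
def m(n,ps,z):
    X=np.array([cast(f,C(p),z)[0] for p in ps]);print(n,X.mean(0).round(1),[x[:2].round(1).tolist() for x in X])
m('mid',[(360,215),(440,222),(345,368),(420,375)],45)
m('right',[(688,248),(765,265),(655,378),(735,412)],45)
m('left',[(30,172),(110,180),(25,327),(100,335)],45)
m('rod100',[(571,148),(526,455)],34)
m('rod140 near',[(255,45),(222,390)],34)
# grooves / rail ends at z 33, rail corners
m('railcorners',[(40,200),(22,278),(765,290),(745,362)],33)
E
```

```text
mid [540.4 215.5  45. ] [[517.1, 204.4], [517.0, 227.8], [563.7, 203.7], [563.8, 226.2]]
right [540.9 310.6  45. ] [[518.0, 300.7], [520.9, 323.9], [558.2, 296.3], [566.5, 321.7]]
left [536.8 119.9  45. ] [[513.5, 108.8], [513.6, 131.8], [559.9, 108.4], [560.2, 130.6]]
rod100 [541.6 263.1  34. ] [[493.3, 264.5], [589.9, 261.7]]
rod140 near [524.8 167.9  34. ] [[472.1, 169.7], [577.5, 166.1]]
railcorners [539.1 216.5  33. ] [[523.6, 108.5], [548.1, 103.7], [530.8, 328.3], [553.9, 325.6]]
```

Emit:
send_rows(
  motion=[
    [[-0.001,-0.032,-0.012],[0,0,0],0.05],
    [[-0.001,-0.032,-0.012],[0,0,0],0.05],
    [[-0.001,-0.032,-0.012],[0,0,0],0.05],
    [[-0.001,-0.032,-0.012],[0,0,0],0.05],
    [[-0.001,-0.032,-0.012],[0,0,0],0.05],
    [[-0.001,-0.032,-0.012],[0,0,0],0.05],
    [[-0.001,-0.033,-0.012],[0,0,0],0.05],
    [[0,0,-0.03],[0,0,0],0.05],
    [[0,0,-0.03],[0,0,0],0.05],
    [[0,0,-0.02],[0,0,0],0.05],
    [[0,0,-0.01],[0,0,0],0.05],
    [[0,0,0],[0,0,0],0.05],
  ],
)

```text
time_s: 2.72
tcp_pos: [504.3, 0.7, 63.5]
ee_rot: [-3.141, -0.004, -3.044]
ft_force: [-0.5, -0.1, -1.2]
width: 0.532
gripper_force: 0.0
```

```bash
python3 - <<'E'
from h import *
s=ctrl.get_state();print(s['tcp_pos'],s['ee_rot'],s['ft_force'])
f=grab('wrist','w2');T=np.array(s['tcp_pos'])
np.savez('w2.npz',**{k:f[k] for k in('intrinsics','R','t')})
print(proj(f,[T,T+[0,0,-17],T+[0,25,-17],T+[0,-25,-17]]))
im=cv2.imread('pics/w2.png');cv2.imwrite('pics/w2.png',cv2.resize(im,(800,500)))
E
```

```text
[504.3033406    0.70139984  63.50526551] [-3.14095887 -0.00427865 -3.04443356] [-0.45335605 -0.09254702 -1.24328224]
[[317.54780466 235.29857533]
 [317.66616863 226.03355215]
 [358.66506407 229.83082019]
 [276.45270359 222.21641093]]
```

View pics/w2.png

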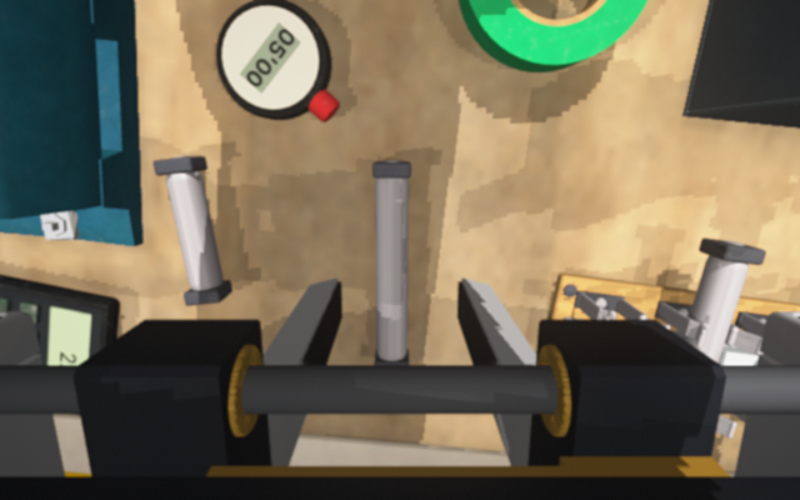

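The wrist view shows rod_120 between the fingers, nearly parallel to the pads, with its near collar at (392,160) and far collar at (392,360). It sits about 4 mm to the −y side of the finger centre.

```bash
python3 - <<'E'
from h import *
f=dict(np.load('w2.npz'))
for z in(10,19): print(cast(f,np.array([(392,162),(392,178),(392,358)])/1.25,z).round(1))
print('rod80',cast(f,np.array([(180,157),(181,173),(206,291),(208,304)])/1.25,19).round(1),cast(f,np.array([(180,157),(181,173),(206,291),(208,304)])/1.25,10).round(1))
E
```

```text
[[448.8  -7.5  10. ]
 [457.2  -6.7  10. ]
 [562.9   3.1  10. ]]
[[448.4  -7.4  19. ]
 [456.6  -6.6  19. ]
 [558.3   2.9  19. ]]
rod80 [[ 456.5 -116.4   19. ]
 [ 464.6 -116.    19. ]
 [ 528.1 -103.1   19. ]
 [ 535.6 -102.    19. ]] [[ 457.1 -120.8   10. ]
 [ 465.6 -120.4   10. ]
 [ 531.5 -107.    10. ]
 [ 539.3 -105.8   10. ]]
```

Emit:
send_rows(
  motion=[
    [[0.003,-0.0025,-0.015],[0,0,0],0.05],
    [[0,0,-0.015],[0,0,0],0.05],
    [[0,0,-0.008],[0,0,0],0.05],
    [[0,0,0],[0,0,0],0.05],
    [[0,0,0],[0,0,0],0.05],
  ],
)

```text
time_s: 3.18
tcp_pos: [509.3, -2.0, 28.4]
ee_rot: [3.142, 0.0, -3.045]
ft_force: [0.8, -0.2, 0.6]
width: 0.535
gripper_force: 0.0
```

Emit:
send_rows(
  motion=[
    [[0,0,-0.007],[0,0,0],0.05],
    [[0,0,0],[0,0,0],0.05],
    [[0,0,0],[0,0,0],0.01],
    [[0,0,0],[0,0,0],0.01],
    [[0,0,0],[0,0,0],0.01],
    [[0,0,0],[0,0,0],0.01],
    [[0,0,0],[0,0,0],0.01],
  ],
)

```text
time_s: 3.77
tcp_pos: [509.2, -2.1, 20.9]
ee_rot: [-3.142, 0.0, -3.045]
ft_force: [0.0, 0.3, -0.6]
width: 0.214
gripper_force: 0.0
```

Emit:
send_rows(
  motion=[
    [[0,0,0],[0,0,0],0.01],
    [[0,0,0],[0,0,0],0.01],
    [[0,0,0],[0,0,0],0.01],
    [[0,0,0.01],[0,0,0],0.01],
    [[0,0,0.03],[0,0,0],0.01],
    [[0,0,0.03],[0,0,0],0.01],
    [[0,0,0.03],[0,0,0],0.01],
    [[0,0,0],[0,0,0],0.01],
  ],
)

```text
time_s: 4.43
tcp_pos: [511.7, -2.3, 126.3]
ee_rot: [3.141, 0.007, -3.046]
ft_force: [1.2, 0.9, 0.5]
width: 0.106
gripper_force: 0.0
```

```bash
python3 - <<'E'
from h import *
s=ctrl.get_state();print(s['tcp_pos'],s['width'],s['gripper_force'],s['ft_force'])
f=grab('wrist','w3')
np.savez('w3.npz',**{k:f[k] for k in('intrinsics','R','t')})
im=cv2.imread('pics/w3.png');cv2.imwrite('pics/w3.png',cv2.resize(im[:300],(800,375)))
E
```

```text
[511.70264039  -2.26866643 126.30780649] 0.10629799267317068 0.0 [1.19843591 0.8675693  0.47981207]
```

View pics/w3.png

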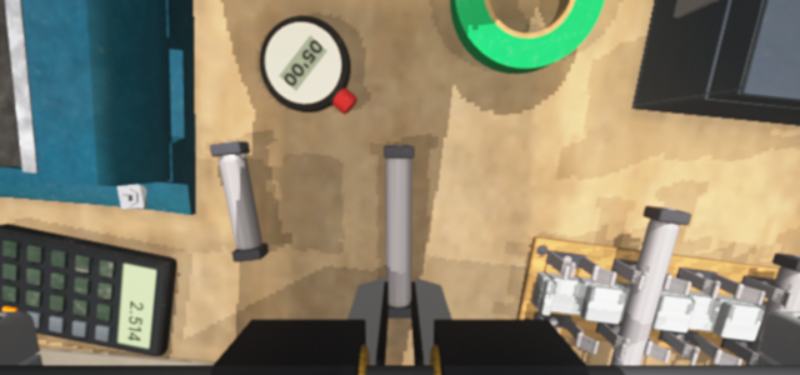

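```bash
python3 - <<'E'
from h import *
f=dict(np.load('w3.npz'));s=ctrl.get_state();T=np.array(s['tcp_pos'])
for z in(10,19,120): print(cast(f,np.array([(398,147),(398,158),(400,306)])/1.25,z).round(1).tolist())
print(proj(f,[T,T+[0,0,-17],T+[0,5,-17],T+[0,-5,-17]])*1.25, s['width'])
E
```

```text
[[449.4, -7.7, 10.0], [456.7, -7.0, 10.0], [562.3, 4.4, 10.0]]
[[449.3, -7.7, 19.0], [456.3, -7.1, 19.0], [558.8, 4.1, 19.0]]
[[447.9, -7.8, 120.0], [452.5, -7.4, 120.0], [519.6, -0.1, 120.0]]
[[397.72764879 290.64117295]
 [397.76286165 279.07151152]
 [407.94050164 279.99047319]
 [387.57373636 278.15151283]] 0.10942288444365467
```

The rod is still lying where it was, so the fingers hadn't gripped it before the lift. I'll retry with a longer close and check the force before lifting.

Emit:
send_rows(
  motion=[
    [[0,0,-0.005],[0,0,0],0.04],
    [[-0.003,0,-0.03],[0,0,0],0.04],
    [[0,0,-0.03],[0,0,0],0.04],
    [[0,0,-0.02],[0,0,0],0.04],
    [[0,0,0],[0,0,0],0.04],
    [[0,0,-0.015],[0,0,0],0.04],
    [[0,0,0],[0,0,0],0.04],
    [[0,0,0],[0,0,0],0],
    [[0,0,0],[0,0,0],0],
    [[0,0,0],[0,0,0],0],
    [[0,0,0],[0,0,0],0],
    [[0,0,0],[0,0,0],0],
  ],
)

```text
time_s: 5.48
tcp_pos: [506.4, -2.0, 21.4]
ee_rot: [3.141, 0.001, -3.045]
ft_force: [-0.5, 0.7, 0.1]
width: 0.108
gripper_force: 0.0
```

Emit:
send_rows(
  motion=[
    [[0,0,0],[0,0,0],0],
    [[0,0,0],[0,0,0],0],
    [[0,0,0],[0,0,0],0],
    [[0,0,0],[0,0,0],0],
  ],
)

```text
time_s: 5.82
tcp_pos: [506.1, -2.1, 20.8]
ee_rot: [-3.142, -0.0, -3.045]
ft_force: [0.4, 0.2, -0.7]
width: 0.004
gripper_force: 0.0
```

```bash
python3 - <<'E'
from h import *
W=grab('wrist','w4');S=grab('side','s4');T=grab('top','t4')
np.savez('w4.npz',**{k:W[k] for k in('intrinsics','R','t')})
a=lambda n,r,s:cv2.resize(cv2.imread(f'pics/{n}.png')[r[0]:r[1],r[2]:r[3]],s,interpolation=cv2.INTER_CUBIC)
top=np.hstack([a('s4',(110,270,260,420),(400,400)),a('t4',(150,240,300,400),(400,400))])
cv2.imwrite('pics/m4.png',np.vstack([top,np.hstack([a('w4',(80,280,120,520),(400,200)),np.zeros((200,400,3),np.uint8)])]))
s=ctrl.get_state();print(s['width'],s['tcp_pos'])
E
```

```text
0.004456010295731183 [506.07011423  -2.11189981  20.75117454]
```

View pics/m4.png

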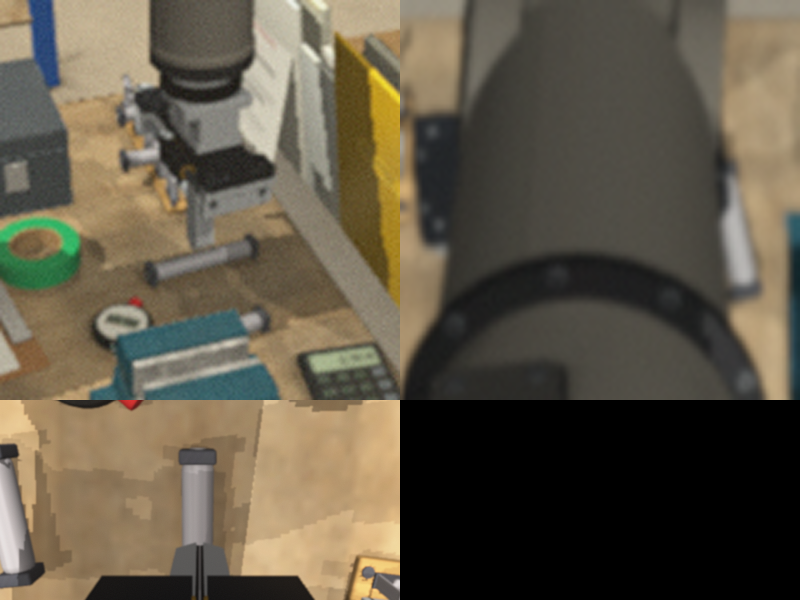

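```bash
python3 - <<'E'
from h import *
S=grab('side');s=ctrl.get_state();T=np.array(s['tcp_pos'])
for z in(0,4,10,20,30,40,60):print(z,(proj(S,[[506,-2,z],[506,10,z],[506,-14,z]])).round(1).tolist())
print('rod ends',proj(S,[[449,-7.5,10],[568,4,10]]).round(1).tolist())
C=lambda x,y:np.array([x/2.5+260,y/2.5+110])
print('px tip',C(205,246),'rod',C(150,270),C(256,246), 'gripper body bottom front', proj(S,[[506,-2,100],[506,-2,160]]))
print(s['q'])
W=dict(np.load('w4.npz'));print(-W['R'].T@W['t'].ravel())
E
```

```text
0 [[338.9, 216.4], [337.3, 213.7], [340.4, 219.2]]
4 [[338.9, 215.2], [337.4, 212.5], [340.4, 218.0]]
10 [[338.9, 213.4], [337.4, 210.6], [340.5, 216.2]]
20 [[338.9, 210.3], [337.4, 207.5], [340.5, 213.1]]
30 [[338.9, 207.1], [337.4, 204.4], [340.5, 209.9]]
40 [[339.0, 204.0], [337.4, 201.2], [340.6, 206.7]]
60 [[339.0, 197.5], [337.4, 194.8], [340.6, 200.3]]
rod ends [[318.1, 219.1], [360.8, 207.3]]
px tip [342.  208.4] rod [320. 218.] [362.4 208.4] gripper body bottom front [[339.13187876 184.21986404]
 [339.30013514 163.11431659]]
[-0.39499096  0.42007725  0.32917079  2.13949206 -0.23049889  0.61488017
  1.76366112]
[440.97666626  -7.6316694  206.49885802]
```

Emit:
send_rows(
  motion=[
    [[0,0,-0.002],[0,0,0],0],
    [[0,0,-0.002],[0,0,0],0],
    [[0,0,0],[0,0,0],0],
  ],
)

```text
time_s: 6.27
tcp_pos: [505.9, -2.1, 16.3]
ee_rot: [-3.141, -0.001, -3.045]
ft_force: [-0.2, 0.6, 0.0]
width: 0.004
gripper_force: 0.0
```

Emit:
send_rows(
  motion=[
    [[0,0,-0.002],[0,0,0],0],
    [[0,0,0],[0,0,0],0],
  ],
)

```text
time_s: 6.43
tcp_pos: [505.9, -2.2, 14.4]
ee_rot: [-3.141, -0.0, -3.045]
ft_force: [-0.8, 0.1, 0.3]
width: 0.002
gripper_force: 0.0
```

Emit:
send_rows(
  motion=[
    [[0,0,-0.002],[0,0,0],0],
    [[0,0,0],[0,0,0],0],
  ],
)

```text
time_s: 6.6
tcp_pos: [506.3, -2.2, 13.3]
ee_rot: [3.141, 0.0, -3.046]
ft_force: [-5.3, -0.1, 19.1]
width: 0.008
gripper_force: 9.5
```

Emit:
send_rows(
  motion=[
    [[0,0,-0.002],[0,0,0],0],
    [[0,0,0],[0,0,0],0],
  ],
)

```text
time_s: 6.77
tcp_pos: [506.5, -2.1, 12.7]
ee_rot: [3.14, 0.001, -3.046]
ft_force: [-16.6, -0.5, 60.1]
width: 0.002
gripper_force: 29.6
```

Contact came at TCP z ≈ 14 on top of the shank (z = 19), so the real fingertips are about 22 mm higher than the stated geometry. I'll back off, open and go lower, guarding on force.

Emit:
send_rows(
  motion=[
    [[0,0,0.01],[0,0,0],0],
    [[0,0,0.01],[0,0,0],0.04],
    [[0,0,0],[0,0,0],0.04],
    [[0,0,0],[0,0,0],0.04],
    [[0,0,0],[0,0,0],0.04],
    [[0,0,0],[0,0,0],0.04],
    [[0,0,0],[0,0,0],0.04],
    [[0,0,0],[0,0,0],0.04],
    [[0,0,-0.01],[0,0,0],0.04],
    [[0,0,-0.01],[0,0,0],0.04],
    [[0,0,-0.005],[0,0,0],0.04],
    [[0,0,0],[0,0,0],0.04],
  ],
)

```text
time_s: 7.77
tcp_pos: [505.0, -2.3, 4.0]
ee_rot: [-3.141, -0.003, -3.045]
ft_force: [-0.8, -0.1, 0.2]
width: 0.427
gripper_force: 0.0
```

Emit:
send_rows(
  motion=[
    [[0,0,-0.005],[0,0,0],0.04],
    [[0,0,0],[0,0,0],0.04],
  ],
)

```text
time_s: 7.93
tcp_pos: [505.8, -2.2, 0.0]
ee_rot: [-3.141, -0.001, -3.045]
ft_force: [0.1, 0.1, -0.2]
width: 0.43
gripper_force: 0.0
```

Emit:
send_rows(
  motion=[
    [[0.001,0,-0.0015],[0,0,0],0.04],
    [[0,0,0],[0,0,0],0],
    [[0,0,0],[0,0,0],0],
    [[0,0,0],[0,0,0],0],
    [[0,0,0],[0,0,0],0],
    [[0,0,0],[0,0,0],0],
    [[0,0,0],[0,0,0],0],
    [[0,0,0],[0,0,0],0],
  ],
)

```text
time_s: 8.6
tcp_pos: [507.2, -2.1, -0.6]
ee_rot: [-3.142, 0.0, -3.045]
ft_force: [0.1, -0.1, 3.8]
width: 0.18
gripper_force: 30.0
```

Emit:
send_rows(
  motion=[
    [[0,0,0.01],[0,0,0],0],
    [[0,0,0.03],[0,0,0],0],
    [[0,0,0.03],[0,0,0],0],
    [[0.001,0.006,0.03],[0,0,0],0],
    [[0.005,0.03,0],[0,0,-0.02],0],
    [[0.005,0.03,0],[0,0,-0.02],0],
    [[0.005,0.03,0],[0,0,-0.02],0],
    [[0.005,0.03,0],[0,0,-0.02],0],
    [[0.005,0.03,0],[0,0,-0.02],0],
    [[0.005,0.03,0],[0,0,-0.02],0],
    [[0.004,0.03,0],[0,0,-0.004],0],
    [[0,0,0],[0,0,0],0],
  ],
)

```text
time_s: 9.6
tcp_pos: [541.8, 220.5, 99.6]
ee_rot: [3.14, 0.0, 3.12]
ft_force: [-1.5, 0.6, -1.8]
width: 0.186
gripper_force: 30.0
```

Emit:
send_rows(
  motion=[
    [[0,0,0],[0,0,0],0],
    [[0,0,0],[0,0,0],0],
  ],
)

```text
time_s: 9.77
tcp_pos: [541.8, 213.3, 99.5]
ee_rot: [-3.141, -0.0, 3.114]
ft_force: [-0.2, -0.4, -1.2]
width: 0.183
gripper_force: 30.0
```

```bash
python3 - <<'E'
from h import *
W=grab('wrist','w5');S=grab('side','s5')
np.savez('w5.npz',**{k:W[k] for k in('intrinsics','R','t')})
a=lambda n,r,s:cv2.resize(cv2.imread(f'pics/{n}.png')[r[0]:r[1],r[2]:r[3]],s,interpolation=cv2.INTER_CUBIC)
cv2.imwrite('pics/m5.png',np.vstack([a('w5',(60,280,120,520),(720,396)),np.hstack([a('s5',(100,200,270,400),(260,200)),np.zeros((200,460,3),np.uint8)])]))
s=ctrl.get_state();print(s['width'],s['tcp_pos'],s['ee_rot'],s['ft_force'],s['gripper_force'])
E
```

```text
0.18041073107565275 [542.03950066 212.60088963  99.54203276] [-3.14118166e+00 -7.96055420e-05  3.11239460e+00] [ 0.66188419 -0.94434415 -1.31109138] 29.99892622232437
```

View pics/m5.png

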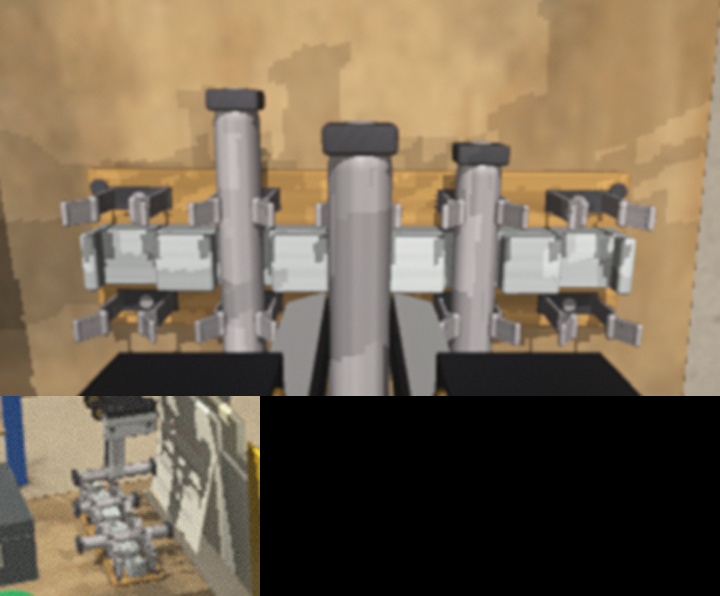

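The view shows the held rod at crop column 360, and the rack mid-line (rail columns 82–634, rods at 235 and 481) at about column 358, so it is aligned within 1 mm and parallel. The near collar is at row 123, the rail at rows 230–293 and the clips at rows 210 and 327.

```bash
python3 - <<'E'
from h import *
f=dict(np.load('w5.npz'));C=lambda x,y:np.array([x/1.8+120,y/1.8+60])-.2
cam=-f['R'].T@f['t'].ravel();print('cam',cam,f['intrinsics'][0,0])
print('rail z33',cast(f,[C(358,230),C(358,293)],33).round(1).tolist())
print('rail ends',cast(f,[C(82,262),C(634,266)],31).round(1).tolist())
print('clips z47',cast(f,[C(75,212),C(138,207),C(85,327),C(145,318),C(580,210),C(640,216),C(570,318),C(628,331)],47).round(1).tolist())
for z in(88,110,120):
  X=cast(f,[C(322,124),C(398,124),C(360,124),C(360,155)],z+9);print(z,X.round(1).tolist(),'w',np.linalg.norm(X[1]-X[0]))
print('140 end',cast(f,[C(235,91),C(206,100),C(263,100)],41).round(1).tolist(),'100 end',cast(f,[C(481,145)],41).round(1).tolist())
E
```

```text
cam [476.48301023 215.96290592 285.2144661 ] 350.57747019359726
rail z33 [[528.2, 214.2, 33.0], [555.0, 213.4, 33.0]]
rail ends [[538.9, 99.1, 31.0], [547.2, 328.7, 31.0]]
clips z47 [[515.2, 106.3, 47.0], [514.0, 130.6, 47.0], [561.7, 104.2, 47.0], [558.6, 128.5, 47.0], [519.9, 299.4, 47.0], [522.9, 322.5, 47.0], [563.4, 297.6, 47.0], [569.6, 321.1, 47.0]]
88 [[483.1, 205.0, 97.0], [483.7, 227.3, 97.0], [483.4, 216.1, 97.0], [492.4, 215.9, 97.0]] w 22.26909508996749
110 [[482.3, 206.3, 119.0], [482.9, 225.9, 119.0], [482.6, 216.1, 119.0], [490.6, 215.9, 119.0]] w 19.66610658367931
120 [[482.0, 206.9, 129.0], [482.5, 225.3, 129.0], [482.2, 216.1, 129.0], [489.7, 215.9, 129.0]] w 18.482929989911952
140 end [[472.0, 169.6, 41.0], [474.9, 158.4, 41.0], [475.5, 179.9, 41.0]] 100 end [[494.7, 262.3, 41.0]]
```

Emit:
send_rows(
  motion=[
    [[-0.001,-0.002,-0.01],[0,0,0],0],
    [[0,0,-0.02],[0,0,0],0],
    [[0,0,-0.02],[0,0,0],0],
    [[0,0,-0.01],[0,0,0],0],
    [[0,0,0],[0,0,0],0],
    [[0,0,-0.002],[0,0,0],0],
    [[0,0,0],[0,0,0],0],
  ],
)

```text
time_s: 10.45
tcp_pos: [541.1, 211.3, 37.2]
ee_rot: [-3.141, -0.0, 3.113]
ft_force: [-1.3, 0.7, -1.3]
width: 0.183
gripper_force: 30.0
```

Emit:
send_rows(
  motion=[
    [[0,0,-0.002],[0,0,0],0],
    [[0,0,0],[0,0,0],0],
  ],
)

```text
time_s: 10.62
tcp_pos: [541.5, 212.1, 35.7]
ee_rot: [3.141, 0.001, 3.114]
ft_force: [0.5, 1.0, 0.0]
width: 0.183
gripper_force: 30.0
```

Emit:
send_rows(
  motion=[
    [[0,0,-0.0015],[0,0,0],0],
    [[0,0,0],[0,0,0],0],
  ],
)

```text
time_s: 10.78
tcp_pos: [541.8, 212.5, 34.7]
ee_rot: [3.14, 0.001, 3.114]
ft_force: [-0.7, 1.5, 8.9]
width: 0.181
gripper_force: 30.0
```

Emit:
send_rows(
  motion=[
    [[0,0,0],[0,0,0],0.034],
    [[0,0,0],[0,0,0],0.034],
    [[0,0,0],[0,0,0],0.034],
    [[0,0,0],[0,0,0],0.034],
    [[0,0,0.01],[0,0,0],0.034],
    [[0,0,0.02],[0,0,0],0.034],
    [[0,0,0.01],[0,0,0],0.034],
    [[0,0,0],[0,0,0],0],
    [[0,0,0],[0,0,0],0],
    [[0,0,0],[0,0,0],0],
    [[0,0,0],[0,0,0],0],
    [[0,0,0],[0,0,0],0],
  ],
)

```text
time_s: 11.78
tcp_pos: [540.7, 211.7, 73.1]
ee_rot: [-3.141, -0.001, 3.114]
ft_force: [-0.9, 0.4, -0.9]
width: 0.045
gripper_force: 0.0
```

Emit:
send_rows(
  motion=[
    [[0,0,-0.01],[0,0,0],0],
    [[0,0,-0.006],[0,0,0],0],
    [[0,0,-0.003],[0,0,0],0],
    [[0,0,0],[0,0,0],0],
  ],
)

```text
time_s: 12.12
tcp_pos: [540.4, 211.5, 53.4]
ee_rot: [-3.14, -0.002, 3.114]
ft_force: [-0.3, 0.2, 0.5]
width: 0.002
gripper_force: 0.0
```

Emit:
send_rows(
  motion=[
    [[0,0,-0.0015],[0,0,0],0],
    [[0,0,-0.0015],[0,0,0],0],
    [[0,0,-0.001],[0,0,0],0],
    [[0,0,0],[0,0,0],0],
  ],
)

```text
time_s: 12.45
tcp_pos: [541.1, 211.9, 50.7]
ee_rot: [-3.142, -0.0, 3.114]
ft_force: [-0.2, 0.1, -0.7]
width: 0.003
gripper_force: 0.0
```

Emit:
send_rows(
  motion=[
    [[0,0,-0.0015],[0,0,0],0],
    [[0,0,0],[0,0,0],0],
  ],
)

```text
time_s: 12.62
tcp_pos: [541.4, 212.1, 50.0]
ee_rot: [3.141, 0.0, 3.114]
ft_force: [-3.0, -0.3, 12.6]
width: 0.007
gripper_force: 6.1
```

Emit:
send_rows(
  motion=[
    [[0,0,-0.001],[0,0,0],0],
    [[0,0,-0.001],[0,0,0],0],
    [[0,0,0],[0,0,0],0],
  ],
)

```text
time_s: 12.87
tcp_pos: [542.4, 212.3, 48.9]
ee_rot: [3.14, 0.002, 3.113]
ft_force: [-2.1, -1.2, 20.8]
width: 0.008
gripper_force: 10.3
```

Emit:
send_rows(
  motion=[
    [[0,0,-0.0015],[0,0,0],0],
    [[0,0,-0.0015],[0,0,0],0],
    [[0,0,0],[0,0,0],0],
  ],
)

```text
time_s: 13.12
tcp_pos: [543.2, 212.4, 46.1]
ee_rot: [3.14, 0.004, 3.113]
ft_force: [1.4, -1.1, 17.1]
width: 0.003
gripper_force: 8.3
```

Emit:
send_rows(
  motion=[
    [[0,0,-0.0015],[0,0,0],0],
    [[0,0,-0.0015],[0,0,0],0],
    [[0,0,-0.0015],[0,0,0],0],
    [[0,0,0],[0,0,0],0],
  ],
)

```text
time_s: 13.45
tcp_pos: [542.2, 212.2, 40.5]
ee_rot: [3.141, 0.002, 3.114]
ft_force: [2.9, -0.1, 2.9]
width: 0.004
gripper_force: 1.6
```

Emit:
send_rows(
  motion=[
    [[0,0,-0.0015],[0,0,0],0],
    [[0,0,-0.0015],[0,0,0],0],
    [[0,0,0],[0,0,0],0],
  ],
)

```text
time_s: 13.7
tcp_pos: [541.0, 211.8, 36.5]
ee_rot: [-3.141, -0.0, 3.114]
ft_force: [-0.3, 0.2, 0.2]
width: 0.002
gripper_force: 0.0
```

Emit:
send_rows(
  motion=[
    [[0,0,-0.0015],[0,0,0],0],
    [[0,0,-0.001],[0,0,0],0],
    [[0,0,0],[0,0,0],0],
  ],
)

```text
time_s: 13.95
tcp_pos: [541.2, 212.3, 35.1]
ee_rot: [3.141, 0.0, 3.114]
ft_force: [-5.7, -0.3, 20.4]
width: 0.006
gripper_force: 10.4
```

Emit:
send_rows(
  motion=[
    [[0,0,-0.001],[0,0,0],0],
    [[0,0,0],[0,0,0],0],
  ],
)

```text
time_s: 14.12
tcp_pos: [541.4, 212.6, 34.9]
ee_rot: [3.14, 0.0, 3.114]
ft_force: [-10.0, -0.2, 36.0]
width: 0.008
gripper_force: 17.5
```

Rod_120 is home: firm stop 15 mm below the resting contact, holding 36 N. Now over to rod_80 at a safe height, since the vise beside it may be tall.

Emit:
send_rows(
  motion=[
    [[0,0,0.015],[0,0,0],0],
    [[0,0,0.03],[0,0,0],0],
    [[0,0,0.03],[0,0,0],0],
    [[-0.005,-0.033,0.03],[0,0,0.025],0.03],
    [[-0.005,-0.033,0.03],[0,0,0.025],0.03],
    [[-0.005,-0.037,0.015],[0,0,0.025],0.03],
    [[-0.005,-0.037,0],[0,0,0.025],0.03],
    [[-0.005,-0.037,0],[0,0,0.025],0.03],
    [[-0.005,-0.037,0],[0,0,0.025],0.03],
    [[-0.005,-0.037,0],[0,0,0.025],0.03],
    [[-0.005,-0.037,0],[0,0,0.025],0.03],
    [[-0.004,-0.033,0],[0,0,0.025],0.03],
  ],
)

```text
time_s: 15.12
tcp_pos: [496.7, -106.6, 178.9]
ee_rot: [3.141, -0.0, -2.944]
ft_force: [0.7, 0.1, -0.6]
width: 0.32
gripper_force: 0.0
```

Emit:
send_rows(
  motion=[
    [[0,0,0],[0,0,0],0.03],
    [[0,0,0],[0,0,0],0.03],
    [[0,0,0],[0,0,0],0.03],
  ],
)

```text
time_s: 15.37
tcp_pos: [497.7, -104.0, 178.8]
ee_rot: [3.141, -0.0, -2.945]
ft_force: [0.3, 0.0, -0.2]
width: 0.319
gripper_force: 0.0
```

```bash
python3 - <<'E'
from h import *
W=grab('wrist','w6');S=grab('side','s6')
np.savez('w6.npz',**{k:W[k] for k in('intrinsics','R','t')})
def a(n,r,s):
    x=cv2.resize(cv2.imread(f'pics/{n}.png')[r[0]:r[1],r[2]:r[3]],s,interpolation=cv2.INTER_CUBIC);return x
bot=np.hstack([a('side0',(225,345,285,420),(304,270)),a('top0',(150,260,370,500),(319,270)),a('s6',(130,200,290,336+10),(177,270))])
cv2.imwrite('pics/m6.png',np.vstack([a('w6',(0,260,0,640),(800,325)),bot]))
s=ctrl.get_state();print(s['width'],s['tcp_pos'],s['ee_rot'],s['ft_force'],s['time_s'])
E
```

```text
0.32013555085952977 [ 497.92435143 -103.20347167  178.76904328] [ 3.14133190e+00 -4.05812878e-04 -2.94290852e+00] [ 0.33224374  0.37386142 -0.4970633 ] 15.4667
```

View pics/m6.png

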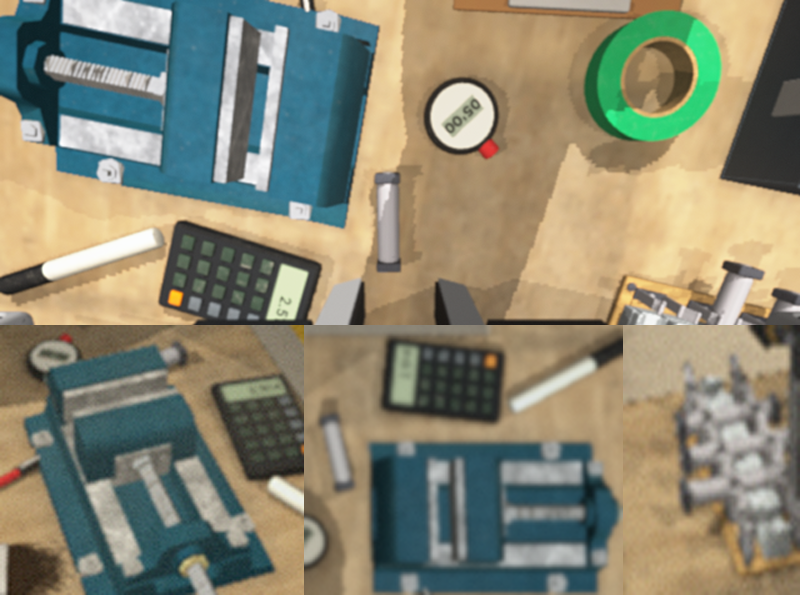

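The wrist view shows rod_80 at (388,172)–(388,270), with the vise base corner at (348,226) and the vise's fixed jaw beside the rod. The side crop of the rack shows the three rods seated level. I'll triangulate the jaw height, because the gripper body overhangs it.

```bash
python3 - <<'E'
from h import *
T=grab('top');S=grab('side');W=dict(np.load('w6.npz'))
t=lambda x,y:np.array([(x-304)/2.454+370,(y-325)/2.454+150])-.3
s=lambda x,y:np.array([x/2.25+285,(y-325)/2.25+225])-.3
w=lambda x,y:np.array([x,y])/1.25-.1
def tri(obs):
    A=[];b=[]
    for f,p in obs:
        K,R,tt=[np.array(f[k],float) for k in('intrinsics','R','t')]
        P=K@np.c_[R,tt.ravel()]
        for i in(0,1):
            r=p[i]*P[2]-P[i];r=r/np.linalg.norm(r[:3]);A.append(r[:3]);b.append(-r[3])
    X,res,*_=np.linalg.lstsq(np.array(A),np.array(b),rcond=None);return X.round(1),np.sqrt(res/len(b)).round(1)
print('R corner',tri([(T,t(390,457)),(S,s(160,347))]),tri([(T,t(390,457)),(W,w(322,205))]),tri([(S,s(160,347)),(W,w(322,205))]))
print('L corner',tri([(T,t(390,575)),(S,s(48,377))]),tri([(S,s(48,377)),(W,w(347,38))]))
print('base corner',cast(W,w(348,226),0).round(1),cast(T,t(372,443),0).round(1),tri([(T,t(372,443)),(W,w(348,226))]))
print('rod80 z10',cast(W,[w(388,172),w(388,271)],10).round(1).tolist(),'z19',cast(W,[w(388,172),w(388,271),w(388,184),w(388,261)],19).round(1).tolist())
print('finger mid', proj(W,[[498,-103.2,183.8]])*1.25, -W['R'].T@W['t'].ravel())
E
```

```text
R corner (array([ 486.2, -159.8,   74.1]), array([2.3])) (array([ 479.2, -155.4,   95.1]), array([0.3])) (array([ 486. , -159.3,   73.6]), array([2.6]))
L corner (array([ 371.9, -158.4,   66.6]), array([3.8])) (array([ 376.8, -160.3,   68.2]), array([0.2]))
base corner [[ 508.  -144.7    0. ]] [[ 509.9 -152.7    0. ]] (array([ 493.5, -139.2,   82.1]), array([1.7]))
rod80 z10 [[456.5, -120.0, 10.0], [537.3, -104.4, 10.0]] z19 [[455.9, -119.9, 19.0], [534.7, -104.7, 19.0], [465.1, -118.1, 19.0], [526.4, -106.3, 19.0]]
finger mid [[398.42105377 298.7765182 ]] [ 433.60708121 -116.01130079  364.46666032]
```

Emit:
send_rows(
  motion=[
    [[-0.001,-0.01,-0.02],[0,0,0],0.028],
    [[0,0,-0.035],[0,0,0],0.028],
    [[0,0,-0.035],[0,0,0],0.028],
    [[0,0,-0.03],[0,0,0],0.028],
    [[0,0,-0.015],[0,0,0],0.028],
    [[0,0,-0.005],[0,0,0],0.028],
    [[0,0,0],[0,0,0],0.028],
    [[0,0,0],[0,0,0],0.028],
  ],
)

```text
time_s: 16.23
tcp_pos: [497.3, -114.2, 39.6]
ee_rot: [-3.141, 0.0, -2.944]
ft_force: [0.4, 0.5, 0.5]
width: 0.298
gripper_force: 0.0
```

```bash
python3 - <<'E'
from h import *
W=grab('wrist','w7');s=ctrl.get_state();print(s['tcp_pos'],s['ee_rot'],s['width'])
np.savez('w7.npz',**{k:W[k] for k in('intrinsics','R','t')})
im=cv2.cvtColor(W['color'],cv2.COLOR_RGB2HSV)
# rod shank: bright, low-saturation columns ahead of fingers
for r in range(100,240,10):
    row=im[r,270:360];m=np.nonzero((row[:,1]<45)&(row[:,2]>90))[0]
    d=np.nonzero((row[:,1]<70)&(row[:,2]<85))[0]
    print(r,'shank',(m.min()+270,m.max()+270,len(m)) if len(m) else None,'dark',(d.min()+270,d.max()+270,len(d)) if len(d) else None)
E
```

```text
[ 497.62949706 -114.29256436   40.04786774] [-3.14127554e+00  1.37482675e-03 -2.94409282e+00] 0.29738979261740744
100 shank None dark (np.int64(286), np.int64(286), 1)
110 shank None dark (np.int64(284), np.int64(284), 1)
120 shank None dark (np.int64(282), np.int64(282), 1)
130 shank (np.int64(281), np.int64(281), 1) dark None
140 shank None dark (np.int64(279), np.int64(279), 1)
150 shank None dark (np.int64(277), np.int64(277), 1)
160 shank (np.int64(305), np.int64(335), 31) dark (np.int64(275), np.int64(275), 1)
170 shank (np.int64(274), np.int64(335), 32) dark None
180 shank (np.int64(307), np.int64(334), 28) dark (np.int64(272), np.int64(272), 1)
190 shank (np.int64(307), np.int64(334), 28) dark (np.int64(270), np.int64(270), 1)
200 shank (np.int64(307), np.int64(334), 28) dark None
210 shank (np.int64(307), np.int64(333), 27) dark None
220 shank (np.int64(307), np.int64(333), 27) dark None
230 shank (np.int64(270), np.int64(359), 56) dark (np.int64(290), np.int64(350), 6)
```

Rod_80 is centred between the fingers (columns 307–333 around 320). Descending to grip it.

Emit:
send_rows(
  motion=[
    [[0,0,-0.015],[0,0,0],0.028],
    [[0,0,-0.015],[0,0,0],0.028],
    [[0,0,-0.006],[0,0,0],0.028],
    [[0,0,0],[0,0,0],0.028],
  ],
)

```text
time_s: 16.62
tcp_pos: [496.7, -114.3, 3.0]
ee_rot: [3.141, -0.0, -2.944]
ft_force: [-0.6, -0.2, -0.0]
width: 0.3
gripper_force: 0.0
```

Emit:
send_rows(
  motion=[
    [[0,0,-0.004],[0,0,0],0.028],
    [[0,0,0],[0,0,0],0.028],
    [[0,0,0],[0,0,0],0],
    [[0,0,0],[0,0,0],0],
    [[0,0,0],[0,0,0],0],
    [[0,0,0],[0,0,0],0],
    [[0,0,0],[0,0,0],0],
  ],
)

```text
time_s: 17.2
tcp_pos: [497.1, -114.4, -0.5]
ee_rot: [-3.142, 0.001, -2.944]
ft_force: [-1.0, 0.8, 7.5]
width: 0.184
gripper_force: 30.0
```

Emit:
send_rows(
  motion=[
    [[0,0,0.01],[0,0,0],0],
    [[0,0,0.03],[0,0,0],0],
    [[0,0,0.03],[0,0,0],0],
    [[0,0.01,0.03],[0,0,0],0],
    [[0.003,0.03,0],[0,0,-0.015],0],
    [[0.003,0.03,0],[0,0,-0.015],0],
    [[0.003,0.03,0],[0,0,-0.015],0],
    [[0.003,0.03,0],[0,0,-0.015],0],
    [[0.003,0.03,0],[0,0,-0.015],0],
    [[0.003,0.03,0],[0,0,-0.015],0],
    [[0.003,0.03,0],[0,0,-0.015],0],
    [[0.003,0.03,0],[0,0,-0.015],0],
  ],
)

```text
time_s: 18.2
tcp_pos: [520.7, 137.0, 99.8]
ee_rot: [3.142, 0.0, -3.065]
ft_force: [1.0, 1.0, -0.9]
width: 0.18
gripper_force: 30.0
```

Emit:
send_rows(
  motion=[
    [[0.004,0.03,0],[0,0,-0.015],0],
    [[0.004,0.03,0],[0,0,-0.015],0],
    [[0.004,0.03,0],[0,0,-0.015],0],
    [[0.004,0.03,0],[0,0,-0.015],0],
    [[0.004,0.03,0],[0,0,-0.015],0],
    [[0.003,0.022,0],[0,0,-0.015],0],
    [[0,0,0],[0,0,-0.015],0],
    [[0,0,0],[0,0,0],0],
    [[0,0,0],[0,0,0],0],
    [[0,0,0],[0,0,0],0],
  ],
)

```text
time_s: 19.03
tcp_pos: [543.9, 306.2, 99.3]
ee_rot: [-3.141, 0.0, 3.113]
ft_force: [-0.2, -0.6, -2.8]
width: 0.182
gripper_force: 30.0
```

```bash
python3 - <<'E'
from h import *
W=grab('wrist','w8');s=ctrl.get_state();print(s['tcp_pos'],s['ee_rot'])
f5=dict(np.load('w5.npz'))
def prof(name,f,cols,z):
    g=cv2.imread(f'pics/{name}.png').astype(float);h=cv2.cvtColor(g.astype(np.uint8),cv2.COLOR_BGR2HSV)
    p=h[:,cols,1].mean(1);v=h[:,cols,2].mean(1)
    return p,v
for n,f,cols in(('w5',f5,slice(340,364)),('w5',f5,slice(274,298)),('w8',W,slice(274,298))):
    p,v=prof(n,f,cols,33)
    m=(p<60)&(v>150);r=np.nonzero(m[170:240])[0]+170
    c=(cols.start+cols.stop)/2
    print(n,c,'rail rows',r.min(),r.max(),cast(f,[(c,r.min()-.5),(c,r.max()+.5)],33).round(1).tolist())
for n,f in(('w5',f5),('w8',W)):
    p,v=prof(n,f,slice(312,328),0)
    k=np.nonzero((p<80)&(v<100))[0];k=k[(k>90)&(k<200)]
    print(n,'collar rows',k.min(),k.max(),'near edge/inner at z119',cast(f,[(320,k.min()-.5),(320,k.max()+.5)],119).round(1).tolist())
h=cv2.cvtColor(cv2.imread('pics/w8.png'),cv2.COLOR_BGR2HSV)
r=k.max()+8;m=np.nonzero((h[r,250:400,1]<50)&(h[r,250:400,2]>100))[0]+250;print(r,m)
E
```

```text
[543.9487567  306.30883567  99.36133397] [-3.14135108e+00  6.64353304e-05  3.11266151e+00]
w5 352.0 rail rows 189 221 [[529.6, 238.6, 33.0], [554.9, 238.5, 33.0]]
w5 286.0 rail rows 188 221 [[527.5, 190.2, 33.0], [553.5, 188.9, 33.0]]
w8 286.0 rail rows 192 221 [[532.5, 283.1, 33.0], [555.5, 281.9, 33.0]]
w5 collar rows 129 145 near edge/inner at z119 [[482.5, 216.2, 119.0], [490.4, 216.0, 119.0]]
w8 collar rows 168 184 near edge/inner at z119 [[502.8, 308.7, 119.0], [511.1, 308.5, 119.0]]
192 [250 251 252 253 254 255 256 257 258 259 260 261 262 263 264 265 266 272
 273 274 275 276 277 278 279 280 281 282 283 284 285 286 287 288 289 290
 291 292 293 294 295 296 297 298 299 300 301 304 305 306 307 308 309 310
 311 312 313 314 315 316 317 318 319 320 321 322 323 324 325 326 327 328
 329 330 331 332 333 337 338 339 340 341 342 343 344 345 397 398 399]
```

Emit:
send_rows(
  motion=[
    [[0.0015,0.002,-0.01],[0,0,0],0],
    [[0,0,-0.02],[0,0,0],0],
    [[0,0,-0.02],[0,0,0],0],
    [[0,0,-0.01],[0,0,0],0],
    [[0,0,0],[0,0,0],0],
    [[0,0,-0.002],[0,0,0],0],
    [[0,0,0],[0,0,0],0],
  ],
)

```text
time_s: 19.67
tcp_pos: [545.5, 309.3, 37.0]
ee_rot: [-3.141, 0.0, 3.113]
ft_force: [-0.1, 0.2, -0.7]
width: 0.181
gripper_force: 29.9
```

Emit:
send_rows(
  motion=[
    [[0,0,-0.002],[0,0,0],0],
    [[0,0,0],[0,0,0],0],
  ],
)

```text
time_s: 19.83
tcp_pos: [546.0, 309.2, 36.1]
ee_rot: [3.141, 0.001, 3.113]
ft_force: [-0.4, -3.6, 8.3]
width: 0.184
gripper_force: 30.0
```

Emit:
send_rows(
  motion=[
    [[0,-0.001,0],[0,0,0],0],
    [[0,0,-0.0005],[0,0,0],0],
    [[0,0,0],[0,0,0],0],
  ],
)

```text
time_s: 20.08
tcp_pos: [546.1, 308.7, 35.6]
ee_rot: [3.141, 0.001, 3.113]
ft_force: [-0.2, -2.2, 11.0]
width: 0.186
gripper_force: 30.0
```

Resting in the mouths. Next: release, lift, close the fingers and press.

Emit:
send_rows(
  motion=[
    [[0,0,0],[0,0,0],0.034],
    [[0,0,0],[0,0,0],0.034],
    [[0,0,0],[0,0,0],0.034],
    [[0,0,0],[0,0,0],0.034],
    [[0,0,0.01],[0,0,0],0.034],
    [[0,0,0.02],[0,0,0],0.034],
    [[0,0,0.01],[0,0,0],0.034],
    [[0,0,0],[0,0,0],0],
    [[0,0,0],[0,0,0],0],
    [[0,0,0],[0,0,0],0],
    [[0,0,0],[0,0,0],0],
    [[0,0,0],[0,0,0],0],
  ],
)

```text
time_s: 21.08
tcp_pos: [545.0, 308.4, 73.8]
ee_rot: [-3.141, -0.001, 3.114]
ft_force: [0.0, 0.1, 0.6]
width: 0.045
gripper_force: 0.0
```

```bash
python3 - <<'E'
from h import *
W=grab('wrist','w9');s=ctrl.get_state();print(s['tcp_pos'],s['width'],s['ft_force'])
h=cv2.cvtColor(cv2.imread('pics/w9.png'),cv2.COLOR_BGR2HSV)
p=h[:,314:326,1].mean(1);v=h[:,314:326,2].mean(1)
k=np.nonzero((p<80)&(v<100))[0];k=k[(k>70)&(k<230)];print(k)
m=[k[0]]
for i in k[1:]:
    if i-m[-1]<=2:m.append(i)
print('near end, inner z56',cast(W,[(320,m[0]-.5),(320,m[-1]+.5)],56).round(1).tolist())
c=286;q=h[:,274:298];r=np.nonzero((q[...,1].mean(1)<60)&(q[...,2].mean(1)>150))[0];print('rail',r)
E
```

```text
[545.01656845 308.4220478   73.8783632 ] 0.017753223819849194 [-0.47617753  0.37088888  0.10586375]
[160 161 162 163 164 165 166 167 168 169 170 171 172 173]
near end, inner z56 [[504.7, 310.9, 56.0], [512.9, 310.7, 56.0]]
rail [199 200 201 202 203 204 205 206 207 208 209 210 211 212 213 214 215 216
 217 218 219 220 221 222 223 224 225 226 227 228 229 230 231]
```

Emit:
send_rows(
  motion=[
    [[0,0,-0.01],[0,0,0],0],
    [[0,0,-0.008],[0,0,0],0],
    [[0,0,-0.003],[0,0,0],0],
    [[0,0,-0.0015],[0,0,0],0],
    [[0,0,-0.001],[0,0,0],0],
    [[0,0,0],[0,0,0],0],
  ],
)

```text
time_s: 21.63
tcp_pos: [545.2, 308.4, 50.8]
ee_rot: [-3.141, -0.0, 3.114]
ft_force: [-0.3, -0.2, 0.5]
width: 0.004
gripper_force: 0.0
```

Emit:
send_rows(
  motion=[
    [[0,0,-0.0015],[0,0,0],0],
    [[0,0,-0.001],[0,0,0],0],
    [[0,0,0],[0,0,0],0],
  ],
)

```text
time_s: 21.88
tcp_pos: [545.8, 308.7, 49.8]
ee_rot: [3.141, 0.001, 3.113]
ft_force: [-6.1, -3.8, 18.4]
width: 0.005
gripper_force: 9.3
```

Emit:
send_rows(
  motion=[
    [[0,0,-0.0015],[0,0,0],0],
    [[0,0,-0.001],[0,0,0],0],
    [[0,0,0],[0,0,0],0],
  ],
)

```text
time_s: 22.13
tcp_pos: [547.1, 309.0, 48.0]
ee_rot: [3.139, 0.003, 3.113]
ft_force: [-0.2, -2.4, 18.6]
width: 0.005
gripper_force: 9.1
```

Emit:
send_rows(
  motion=[
    [[-0.0005,0,-0.0015],[0,0,0],0],
    [[-0.0005,0,-0.0015],[0,0,0],0],
    [[0,0,-0.0015],[0,0,0],0],
    [[0,0,0],[0,0,0],0],
  ],
)

```text
time_s: 22.47
tcp_pos: [546.8, 309.1, 43.4]
ee_rot: [3.139, 0.004, 3.113]
ft_force: [4.6, -0.9, 10.6]
width: 0.006
gripper_force: 5.4
```

Emit:
send_rows(
  motion=[
    [[0,0,-0.0015],[0,0,0],0],
    [[0,0,-0.0015],[0,0,0],0],
    [[0,0,0],[0,0,0],0],
  ],
)

```text
time_s: 22.72
tcp_pos: [544.7, 308.7, 38.8]
ee_rot: [3.141, 0.001, 3.114]
ft_force: [-0.3, -0.2, -0.3]
width: 0.006
gripper_force: 0.0
```

Emit:
send_rows(
  motion=[
    [[0,0,-0.0015],[0,0,0],0],
    [[0,0,-0.0015],[0,0,0],0],
    [[0,0,-0.001],[0,0,0],0],
    [[0,0,0],[0,0,0],0],
  ],
)

```text
time_s: 23.05
tcp_pos: [544.8, 309.2, 35.3]
ee_rot: [3.141, 0.001, 3.114]
ft_force: [-1.4, 0.3, 14.3]
width: 0.003
gripper_force: 7.0
```

Emit:
send_rows(
  motion=[
    [[0,0,-0.001],[0,0,0],0],
    [[0,0,0],[0,0,0],0],
  ],
)

```text
time_s: 23.22
tcp_pos: [545.0, 309.5, 35.0]
ee_rot: [3.14, 0.001, 3.114]
ft_force: [-6.1, -1.0, 25.9]
width: 0.001
gripper_force: 13.1
```

Emit:
send_rows(
  motion=[
    [[0,0,-0.001],[0,0,0],0],
    [[0,0,0],[0,0,0],0],
  ],
)

```text
time_s: 23.38
tcp_pos: [545.1, 309.8, 34.8]
ee_rot: [3.139, 0.001, 3.114]
ft_force: [-8.7, -1.7, 39.3]
width: 0.008
gripper_force: 19.3
```

Emit:
send_rows(
  motion=[
    [[0,0,0.01],[0,0,0],0],
    [[0,0,0.02],[0,0,0],0],
    [[0,0,0.035],[0,0,0],0],
    [[0,-0.01,0.035],[0,0,0],0],
    [[0,-0.02,0.035],[0,0,0],0],
    [[0,-0.02,0.03],[0,0,0],0],
    [[0,0,0],[0,0,0],0],
    [[0,0,0],[0,0,0],0],
  ],
)

```text
time_s: 24.05
tcp_pos: [545.1, 258.1, 199.1]
ee_rot: [3.139, 0.002, 3.112]
ft_force: [0.4, 0.5, -1.1]
width: 0.0
gripper_force: 0.0
```

```bash
python3 - <<'E'
from h import *
W=grab('wrist','w10');s=ctrl.get_state();T=np.array(s['tcp_pos']);print(T,s['ft_force'],s['time_s'])
h=cv2.cvtColor(W['color'],cv2.COLOR_RGB2HSV);b=cv2.medianBlur(h,3)
m=((b[...,2]<95)&(b[...,1]<90)).astype(np.uint8);m[260:]=0
n,l,st,c=cv2.connectedComponentsWithStats(m)
for i in range(1,n):
    if 60<st[i,4]<900 and 15<=st[i,2]<45 and 6<=st[i,3]<25:
        x,y,w,hh=st[i,:4];print(st[i].tolist(),'top-near edge z41',cast(W,[(x+w/2-.5,y-.5)],41).round(1).tolist(),'width',np.linalg.norm(np.diff(cast(W,[(x-.5,y+3),(x+w-.5,y+3)],41),axis=0)).round(1),'c',h[y+hh//2,x+w//2])
E
```

```text
[544.20849971 258.77177873 197.5723855 ] [-0.96841439  0.58161735 -1.58481383] 24.1
[212, 109, 23, 14, 173] top-near edge z41 [[471.2, 170.2, 41.0]] width 21.9 c [174  15  86]
[263, 122, 21, 10, 158] top-near edge z41 [[484.7, 216.9, 41.0]] width 20.2 c [150   6  81]
[313, 131, 19, 9, 139] top-near edge z41 [[494.6, 263.6, 41.0]] width 18.4 c [143  12  85]
[355, 141, 32, 13, 219] top-near edge z41 [[505.5, 310.4, 41.0]] width 31.2 c [135   6  82]
[167, 147, 33, 13, 217] top-near edge z41 [[505.8, 128.0, 41.0]] width 32.1 c [  4  12 150]
[173, 191, 30, 14, 248] top-near edge z41 [[549.6, 127.3, 41.0]] width 30.1 c [  0  11 137]
[357, 210, 22, 11, 174] top-near edge z41 [[574.9, 307.6, 41.0]] width 22.4 c [140  10  76]
[220, 226, 22, 21, 207] top-near edge z41 [[587.6, 167.1, 41.0]] width 22.6 c [  4  13 161]
[266, 228, 22, 13, 192] top-near edge z41 [[591.2, 214.1, 41.0]] width 22.7 c [128  13  77]
[0, 250, 28, 10, 169] top-near edge z41 [[606.7, -60.7, 41.0]] width 29.1 c [15  8 68]
[612, 250, 28, 10, 173] top-near edge z41 [[626.6, 577.9, 41.0]] width 29.5 c [15  8 62]
```

```bash
python3 -c "
from h import *
print(ctrl.job_done())"
```

```text
the job is handed in; nothing more can be done
None
```

I clipped rod_120 into the middle place and rod_80 into the +y end place, so the row now runs 140, 120, 100, 80 with no gap. Both rods were pressed to a firm stop with at most 40 N and sit within about 2 mm of centre by camera measurement. I handed the job in at about 24 s and have not seen the verdict.

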